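# Latch the climbing-hold mould shut

### The arm

A 6-joint arm with a two-finger parallel gripper is mounted at the origin on the work surface. World frame = base frame: x ahead of the robot, y to its left, z up, the work surface at z = 0. Lengths are in m, angles in rad, forces in N, time in s.
With the tool pointing down it reaches from about 0.35 to 0.725 m from the base axis. Payload 6 kg.
Tool frame: the origin (TCP) lies on the mounting face of the last link; the fingertips stand 173 mm ahead of it and the grasp point (between the pads) lies 155 mm ahead of it; z points along the fingers, y is the line along which they close (so a half turn about z gives the same grasp; the last joint's range is limited). The gripper opens to 85 mm and grips with 20 to 120 N. Pads are 22 mm wide; open, the fingers measure 114 mm over their backs; the gripper's body (76 mm by 85 mm) begins 54 mm behind the grasp point. The pads swing forward as they close: fully open they stand 13 mm farther back than shut.
Start: joints at [1.438, 0.04, 0.085, 0, -1.615, -0.334], TCP at [0.27, 0.536, 0.405] pointing down, gripper open.
Joint ranges: [-2.56, 2.56], [-1.29, 2.01], [-1.08, 1.49], [-3.29, 1.98], [-2.81, -0.18], [-2.99, 2.99]. Speed limits (rad/s): [2.57, 2.57, 3.01, 3.14, 3.14, 3.14].

### API

Orientations are given as a unit quaternion [x, y, z, w].
In Python, from plant import bot gives the robot as it stands.
- The arm moves only by the tool drive_tool, never from a script. Its argument "increments" is a list of rows, each a list of 5 numbers: the gripper's target within -1 to 1 (shut at 1, half-way at 0, fully open at -1), then the shift along the tool's x, y, z in mm, then the turn about the tool's z in degrees. A call has 1 to 10 rows; each row shifts and turns the commanded pose from where the row before left it, along the tool's axes as they then stand; what a row does not reach is not made up. A row lasts 1/10 s, in which the tool goes at most 50 mm and 8.59 degrees, less where a joint would pass 70% of its speed; a pose out of reach is approached as far as the arm can. A call is refused whole if a number of a shift passes 50 or a number of a turn 8.59, either way. A call with a gripper value outside its range is refused whole. The fingers move at their own pace and stop on an object; "squeeze" is the grip in N (left out, the last holds). Time passes only in rows, so rows that do not move let the fingers close. It gives the time, the measured TCP pose, the force, the opening and the grip force at its end, in the units of the state.
- bot.read_state(): the state, without advancing time (a new reading comes with each control period).
- bot.camera(name): name is "scene" or "side" or "wrist"; returns the picture (400x640x3 uint8, red, green, blue); there is no depth.
- bot.camera_model(name): a dict with "intrinsics" (3x3 intrinsics, pixels), "D" ([k1, k2, p1, p2, k3] as OpenCV has them; the pictures are not rectified), "rvec" (rotation vector, rad) and "tvec" (3), from world to camera coordinates, as OpenCV has them; the wrist camera has in their place "T_tool_cam" (4x4, takes a point from camera to tool coordinates, whose origin is the TCP and whose axes are the flange's). Camera axes: x right, y down, z forward; pixel columns grow to the right and rows downward; lengths in m; the calibration is good to about 2 mm. A picture is of the moment at which its call begins: read the wrist's pose just before it. camera_model takes no time and is no camera call.
- bot.hand_in(): hands the job in; it is judged then, once.
The state is a dict: "time_s": time; "joint_pos": joint angles; "joint_velocities": joint speeds; "tau": joint torques, N m; "tcp_pos": TCP position; "eef_rot": TCP orientation; "contact_force": force on the tool from outside, world axes, zero at the start; "ft_torque": the same for the moment, N m; "grip_width": finger opening in m; "grip_force": force on a finger pad.
Only numpy, scipy, OpenCV 4.12 (cv2) and the standard library are available. Lean on these libraries where they do the work, as an engineer would, in place of code of your own. Each camera call takes 0.05 s, during which the arm holds its last target. There are 200 camera calls.

### The job

Close the two-part mould: lift the latch's loop over the hook on the sliding half so that its bar lies behind the hook's post under the lip, then push the lever over its toggle point and on until the handle rests firmly on its bumper. The bumper's height is set by hand and differs each time, so feel for it. Be gentle: do not press hard on the hook while hooking, and stop pressing as soon as the handle meets the bumper. Leave the things around the mould alone.

Things in the scene. Friction and masses are not known exactly. Their poses are not given: they have to be found in the camera images.
- mould: Mould on a dark baseboard, fixed to the bench. Origin: on the bench right below the lever's pivot; x level from the lever towards the hook, y across, z up; the latch works in the x-z plane at y = 0. Two wooden blocks 120 wide (y), tops 75 above the bench: the fixed half (x = -95 to 25) carries the lever, the sliding half (105 long) the hook.
- pivot (a point): Pivot of the lever (axis along mould y), 105 above the bench (30 above the blocks' top), between two thin bracket cheeks 32 apart over their outsides.
- lever (a joint): Angle of the lever about the pivot, rad: 0 level towards the hook, 1.57 straight up, 3.14 toggle point. Starts at 1.1 to 1.4. Home is where the handle meets the bumper: anywhere from 3.20 to 3.40, not measured. Stiff hinge (0.08 N m): it stays where left, even past the toggle point, so press it all the way. With the loop hooked, closing it against the springs takes about 3 to 8 N at the handle.
- handle: The lever's flat steel handle, 5 thick, 28 wide over its outer 24, 18 wide nearer the pivot; free end 66 from the pivot. Origin on the pivot, x along it to its free end. At home it lies on a firm bumper 16 across, on a set-screw 54 behind the pivot (mould x -54); the bumper's height is set by hand and differs by 10 from time to time. Pushing over 25 N is too hard.
- handle_end (a point): Middle of the handle's free end.
- loop: Rigid steel loop, 44 wide outside, 34 inside: two flat arms 5 wide, 7 deep, joined at the far end by a round bar 6 thick. Origin on its hinge pin, which sits on the lever 14 from the pivot, in line with the handle; x along the arms to the bar. Hinges about y, stays where left (0.025 N m), starts raised 0.35 to 0.95 rad above level. Grip across its arms from above, 15 to 20 short of the bar.
- bar (a point): Centre of the loop's bar, 85 from the hinge pin.
- keeper: Hook on the sliding half, 20 wide (y). Origin: the bar's centre when pulled into the hook, at the pivot's height. Along mould x from there: post -9 to -3; lip -9 to 5, underside 5 and top 10 above; ledge -6 to 16, its top 5 below. The bar goes down beyond the lip (centre 9 to 12 along +x) to the ledge, then back under the lip. Pressing it over 25 N while hooking is too hard.
- gap (a joint): Gap between the mould halves, m; the sliding half slides along mould x. Springs (2.5 N per mm, friction 4 N) hold it 9 to 11 mm open at the start; about 2 mm when latched.
- sandblock_mid (a point): Middle of a loose cork sanding block, 110 x 60 x 32, beside the mould.
- hold_mid (a point): Middle of a loose dome-shaped cast hold, 96 across, 44 high, beside the mould.
- tin_mid (a point): Middle of a loose tin, 72 across, 90 high, beside the mould.
- scraper_grip (a point): Grip of a loose spatula, 200 long, lying beside the mould.

How it is judged:
On the way, in this order (a step that is already met when the one before it is completed fails the run):
1. the loop's bar lies behind the hook's post, below the lip, with the lever still open (x of bar in the frame of keeper between -0.002 and 0.012 m and z of bar in the frame of keeper between -0.004 and 0.004 m and value of joint lever below 2 rad), for 0.2 s.
2. the lever is pushed past the toggle point with the loop hooked (value of joint lever above 3.15 rad and value of joint gap below 0.004 m), for 0.1 s.
At the end, for the whole second after the job is handed in: The lever is past its toggle point (above 3.17 rad), at rest, and its handle bears on the bumper (contact force over 0.2 N); the loop's bar lies in the hook (within 2 mm of its place along x and 4 mm in height) and the mould's gap is under 4 mm (value of joint lever above 3.17 rad and value of joint gap below 0.004 m and x of bar in the frame of keeper between -0.002 and 0.002 m and z of bar in the frame of keeper between -0.004 and 0.004 m and velocity of joint lever between -0.05 and 0.05 rad/s and contact force between anything else and handle above 0.2 N); the robot touches nothing.
It fails at once if the handle pushed with more than 25 N (contact force between any of the fingers, the arm and handle above 25 N).
It fails at once if the hook pressed with more than 25 N while hooking (lever still open, below 2 rad) (value of joint lever below 2 rad and contact force between anything else and keeper above 25 N).
It fails at once if a thing beside the mould moved by more than 15 mm (distance of any of sandblock_mid, hold_mid, tin_mid, scraper_grip from where it was at the start of the episode above 0.015 m).
It also fails if it takes over 61 s, if anything falls off the work surface, if the arm or the gripper's body presses on something with over 40 N, if the wrist force passes 120 N, or if a joint passes its speed limit or range.

## Working session

There is one attempt and no reset: what is moved stays moved. The work goes in short steps, Python scripts to look and compute and a tool call to move; the robot and the scene stay as the last step left them, time stands still between calls to the robot, and variables do not carry over. Pictures are saved under pics/ and viewed, at most 10 in all, crops included, and the job is handed in when it is done.

Besides the shell and the picture viewer there is one more tool, called after "Call:" as name([rows], argument=value, ...), one row to a line, values as JSON. drive_tool: Moves the arm, as the interface text tells. Its arguments: {"type":"object","properties":{"increments":{"type":"array"},"squeeze":{"type":"number"}},"required":["increments"]}

```bash
mkdir -p pics; python3 - <<'E'
from plant import bot
import cv2,numpy as np
s=bot.read_state();print(s['time_s'],s['tcp_pos'],s['eef_rot'],s['contact_force'],s['grip_width'])
for n in("scene","side","wrist"):
    im=bot.camera(n);cv2.imwrite(f'pics/{n}0.png',im[:,:,::-1]);m=bot.camera_model(n);print(n,{k:np.round(np.array(v),4).tolist() for k,v in m.items()})
a=cv2.imread('pics/scene0.png');b=cv2.imread('pics/side0.png')
cv2.imwrite('pics/both0.png',cv2.resize(np.vstack([a,b]),None,fx=.75,fy=.75))
E
```

```text
0.0 [0.26988759 0.53585219 0.40367544] [ 9.72889172e-01 -2.31270127e-01 -1.56408229e-04  8.73389412e-04] [ 0.31224386 -0.44743621 -0.17718052] 0.08567957908134197
scene {'intrinsics': [[520.3611, 0.0, 322.3893], [0.0, 520.3611, 202.0307], [0.0, 0.0, 1.0]], 'D': [-0.1291, 0.0, 0.0, 0.0, 0.0], 'rvec': [1.1517, 2.3448, -1.0308], 'tvec': [0.3431, -0.2684, 1.5803]}
side {'intrinsics': [[412.2358, 0.0, 317.119], [0.0, 412.2358, 198.4666], [0.0, 0.0, 1.0]], 'D': [-0.1025, 0.0, 0.0, 0.0, 0.0], 'rvec': [0.2431, -2.8719, 1.1049], 'tvec': [0.5652, 0.1203, 0.8439]}
wrist {'intrinsics': [[351.0561, 0.0, 321.7245], [0.0, 351.0561, 204.0589], [0.0, 0.0, 1.0]], 'D': [-0.0492, 0.0, 0.0, 0.0, 0.0], 'T_tool_cam': [[0.0, -0.9507, -0.3101, 0.0804], [1.0, -0.0002, 0.0007, -0.0008], [-0.0007, -0.3101, 0.9507, 0.0318], [0.0, 0.0, 0.0, 1.0]]}
```

View pics/both0.png

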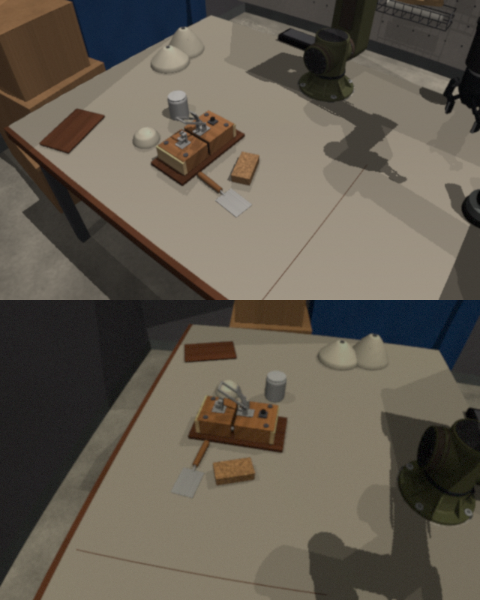

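The mould sits near (265,190) in scene and (320,165) in side. I'll enlarge both.

```bash
python3 - <<'E'
import cv2,numpy as np
a=cv2.imread('pics/scene0.png')[130:250,180:340];b=cv2.imread('pics/side0.png')[90:210,240:400]
f=lambda i:cv2.resize(i,None,fx=5,fy=5,interpolation=cv2.INTER_CUBIC)
def grid(i,x0,y0):
    i=np.clip(f(i)*1.5,0,255).astype(np.uint8)
    for k in range(0,160,20):cv2.putText(i,str(x0+k),(k*5,10),0,.4,(0,255,0));cv2.line(i,(k*5,12),(k*5,18),(0,255,0))
    for k in range(0,120,20):cv2.putText(i,str(y0+k),(0,k*5+4),0,.4,(0,255,255))
    return i
cv2.imwrite('pics/sc1.png',grid(a,180,130));cv2.imwrite('pics/si1.png',grid(b,240,90))
E
```

```text
(no output)
```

View pics/sc1.png

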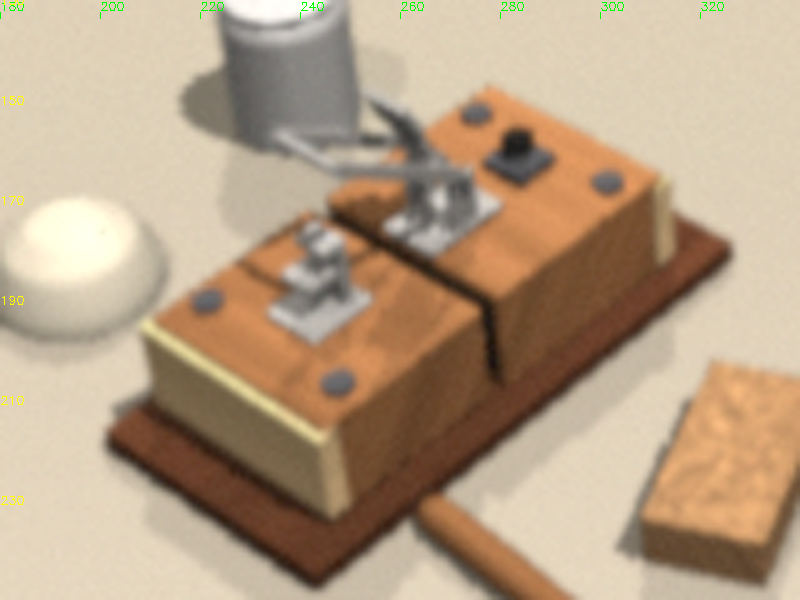

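View pics/si1.png

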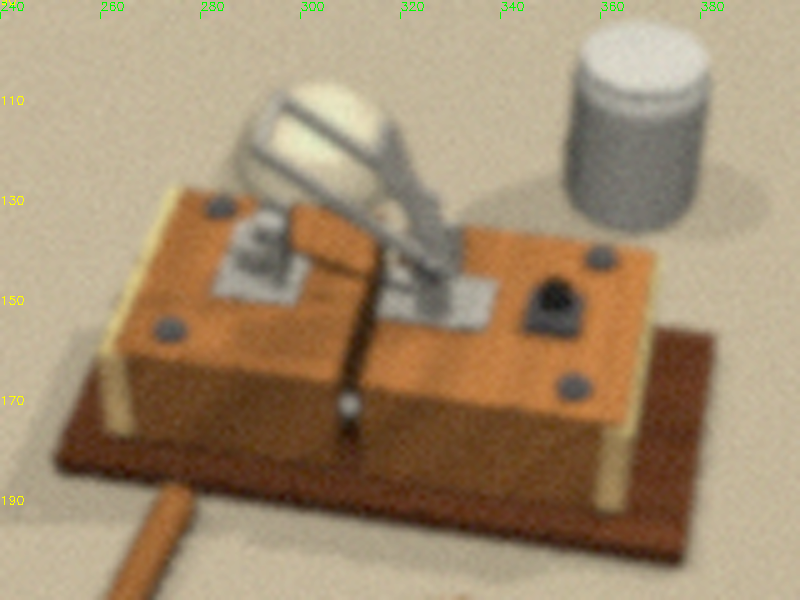

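Scene top corners are at (209,195), (245,218), (311,166) and (278,148). In side they are (276,128), (261,160), (365,175) and (371,140). Next I fit the mould pose from these.

```bash
cat >h.py <<'E'
import numpy as np,cv2
from scipy.optimize import least_squares
from plant import bot
def Rq(q):
    from scipy.spatial.transform import Rotation as R
    return R.from_quat(q).as_matrix()
def ext(n,st=None):
    m=bot.camera_model(n);K=np.array(m['intrinsics']);D=np.array(m['D'])
    if n=='wrist':
        T=np.eye(4);T[:3,:3]=Rq(st['eef_rot']);T[:3,3]=st['tcp_pos'];T=np.linalg.inv(T@np.array(m['T_tool_cam']))
        return K,D,T[:3,:3],T[:3,3]
    return K,D,cv2.Rodrigues(np.array(m['rvec']))[0],np.array(m['tvec']).ravel()
def proj(E,P):
    K,D,R,t=E
    return cv2.projectPoints(np.atleast_2d(np.array(P,float)),cv2.Rodrigues(R)[0],t,K,D)[0].reshape(-1,2)
def onz(E,px,z):
    K,D,R,t=E
    u=cv2.undistortPoints(np.array(px,float).reshape(-1,1,2),K,D).reshape(-1,2)
    d=np.c_[u,np.ones(len(u))]@R; o=-R.T@t
    return o+d*((z-o[2])/d[:,2])[:,None]
def tri(Es,pxs):
    A=[];b=[]
    for E,p in zip(Es,pxs):
        K,D,R,t=E;u=cv2.undistortPoints(np.array(p,float).reshape(1,1,2),K,D).ravel()
        d=np.r_[u,1]@R;d/=np.linalg.norm(d);M=np.eye(3)-np.outer(d,d);A.append(M);b.append(M@(-R.T@t))
    X=np.linalg.lstsq(np.vstack(A),np.hstack(b),rcond=None)[0];return X
def mould(p):  # p=x,y,yaw ; 4x4
    c,s=np.cos(p[2]),np.sin(p[2]);return np.array([[c,-s,0,p[0]],[s,c,0,p[1]],[0,0,1,0],[0,0,0,1.]])
E
python3 - <<'E'
from h import *
Es=ext('scene');Ed=ext('side')
S=[(209.4,195),(245.4,218),(311.4,166),(278,148)];D=[(276,127.6),(261,160.4),(365.4,175),(371,140.4)]
a=onz(Es,S,.075);b=onz(Ed,D,.075);print(np.round(a,4),np.round(b,4))
print('tri',[np.round(tri([Es,Ed],[p,q]),4).tolist() for p,q in zip(S,D)])
print('bar ends tri', np.round(tri([Es,Ed],[(234.5,157),(292,122)]),4),np.round(tri([Es,Ed],[(246,157.5),(296,111)]),4))
loc=np.array([[.14,-.06,.075],[.14,.06,.075],[-.095,.06,.075],[-.095,-.06,.075]])
def f(p):
    T=mould(p);P=loc@T[:3,:3].T+T[:3,3];return np.r_[(proj(Es,P)-S).ravel(),(proj(Ed,P)-D).ravel()]
for y0 in(0,1.57,3.14,-1.57):
    r=least_squares(f,[*a.mean(0)[:2],y0]);print(r.cost,r.x)
E
```

```text
[[ 0.7186 -0.2085  0.075 ]
 [ 0.7222 -0.086   0.075 ]
 [ 0.491  -0.0833  0.075 ]
 [ 0.4855 -0.1995  0.075 ]] [[ 0.7106 -0.2092  0.075 ]
 [ 0.7163 -0.0885  0.075 ]
 [ 0.481  -0.0821  0.075 ]
 [ 0.478  -0.2009  0.075 ]]
tri [[0.7132, -0.2167, 0.0677], [0.7181, -0.0917, 0.07], [0.481, -0.0921, 0.0647], [0.4782, -0.2073, 0.0683]]
bar ends tri [ 0.6546 -0.1648  0.1512] [ 0.6453 -0.1445  0.1745]
9.569999814390348 [ 0.57687325 -0.14546414 -0.02852808]
9.569999814390124 [ 0.57687325 -0.14546414 -0.02852808]
9.569999814389995 [ 0.57687325 -0.14546414  6.25465723]
9.569999814390115 [ 0.57687325 -0.14546414 -0.02852808]
```

Call:
drive_tool([
  [-1, 38, 28, 0, 0],
  [-1, 38, 28, 0, 0],
  [-1, 38, 28, 0, 0],
  [-1, 38, 28, 0, 0],
  [-1, 38, 28, 0, 0],
  [-1, 38, 28, 0, 0],
  [-1, 38, 28, 0, 0],
  [-1, 38, 28, 0, 0],
], squeeze=20)

```text
time_s: 0.95
tcp_pos: [0.441, 0.1971, 0.4047]
eef_rot: [0.973, -0.231, 0.0, -0.0]
contact_force: [1.2, 0.5, -0.1]
grip_width: 0.0853
grip_force: 0.0
```

Call:
drive_tool([
  [-1, 38, 28, 0, 0],
  [-1, 38, 28, 0, 0],
  [-1, 38, 28, 0, 0],
  [-1, 38, 28, 0, 0],
  [-1, 38, 28, 0, 0],
  [-1, 38, 28, 0, 0],
  [-1, 38, 28, 0, 0],
  [-1, 10, 3, 0, -8.4],
  [-1, 0, 0, 0, -8.4],
  [-1, 0, 0, 0, -8.3],
])

```text
time_s: 1.95
tcp_pos: [0.5979, -0.1037, 0.4037]
eef_rot: [1.0, -0.012, -0.001, 0.0]
contact_force: [-0.1, 0.5, -0.9]
grip_width: 0.0856
grip_force: 0.0
```

```bash
cat >>h.py <<'E'
def shot(name,fn,crop,sc,st=None):
    im=bot.camera(name)[:,:,::-1];cv2.imwrite(f'pics/{fn}_raw.png',im)
    x0,y0,x1,y1=crop;i=cv2.resize(im[y0:y1,x0:x1],None,fx=sc,fy=sc,interpolation=cv2.INTER_CUBIC);i=np.clip(i*1.4,0,255).astype(np.uint8)
    for k in range(x0,x1,20):cv2.putText(i,str(k),(int((k-x0)*sc),10),0,.38,(0,255,0));cv2.line(i,(int((k-x0)*sc),12),(int((k-x0)*sc),18),(0,255,0))
    for k in range(y0,y1,20):cv2.putText(i,str(k),(0,int((k-y0)*sc)+4),0,.38,(0,255,255))
    cv2.imwrite(f'pics/{fn}.png',i)
E
python3 - <<'E'
from h import *;import pickle
s=bot.read_state();print(s['time_s'],s['tcp_pos'],s['eef_rot'],s['contact_force']);shot('wrist','w1',(200,0,460,195),3);pickle.dump(s,open('w1.pkl','wb'))
print(proj(ext('wrist',s),[[.577,-.145,.105],[.656,-.147,.105]]))
E
```

```text
1.95 [ 0.59786722 -0.10371314  0.40372834] [ 9.99926463e-01 -1.20972598e-02 -8.49537921e-04  5.55089457e-05] [-0.07070778  0.46423902 -0.85370816]
[[373.29256468 219.01649109]
 [378.12875002 119.51625905]]
```

```bash
python3 - <<'E'
from h import *
im=cv2.imread('pics/w1_raw.png');x0,y0,x1,y1=260,30,500,230;sc=3.3
i=np.clip(cv2.resize(im[y0:y1,x0:x1],None,fx=sc,fy=sc,interpolation=cv2.INTER_CUBIC)*1.4,0,255).astype(np.uint8)
# y range shift to include the bumper
i=i[:600,:800]
for k in range(x0,x1,20):cv2.putText(i,str(k),(int((k-x0)*sc),10),0,.38,(0,255,0));cv2.line(i,(int((k-x0)*sc),12),(int((k-x0)*sc),18),(0,255,0))
for k in range(y0,y1,20):cv2.putText(i,str(k),(0,int((k-y0)*sc)+4),0,.38,(0,255,255))
cv2.imwrite('pics/w1c.png',i)
E
```

```text
(no output)
```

View pics/w1c.png

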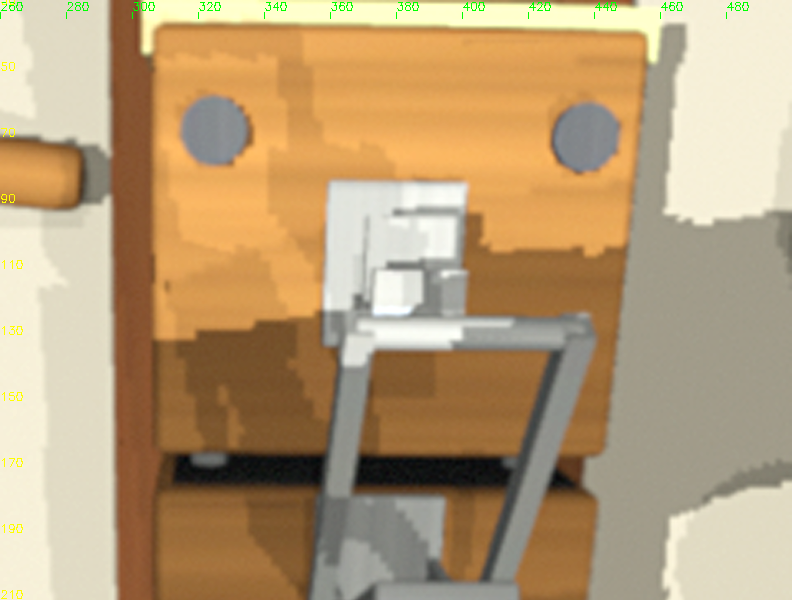

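The picture shows the loop bar from about (364,126) to (440,126). The lip's front edge is at row ~110, columns 372–401, and the ledge front is at row ~94. The gap edges are at rows 168 and 179. I'll fit these.

```bash
python3 - <<'E'
from h import *;import pickle
s=pickle.load(open('w1.pkl','rb'));E=ext('wrist',s)
# crop->px
c=lambda x,y:(x/3.3+260,y/3.3+30)
px=np.array([c(157,26),c(645,36),c(157,455),c(603,455),c(160,490),c(595,495)])
def f(p):
    T=mould(p);x1=.025+p[3]
    L=np.array([[x1+.105,.06,.075],[x1+.105,-.06,.075],[x1,.06,.075],[x1,-.06,.075],[.025,.06,.075],[.025,-.06,.075]])
    return (proj(E,L@T[:3,:3].T+T[:3,3])-px).ravel()
r=least_squares(f,[.577,-.145,-.03,.01]);print(r.x,np.round(r.fun,1))
T=mould(r.x);Ti=np.linalg.inv(T)
loc=lambda P:np.round((np.c_[P,np.ones(len(P))]@Ti.T)[:,:3]*1e3,1)
print('lipfront',loc(onz(E,[c(370,264),c(467,264)],.115)))
print('ledgefront',loc(onz(E,[c(365,212),c(462,212)],.100)))
print('plate',loc(onz(E,[c(327,180),c(467,182)],.078)))
for z in(.14,.145,.15,.155,.16,.165,.17):print(z,'bar',loc(onz(E,[c(345,328),c(593,330)],z)))
E
```

```text
[ 0.5774824  -0.14918993 -0.03182151  0.00869629] [-2.4 -1.   2.8 -1.5 -1.7  1.2  1.4  2.4 -2.6  0.4  2.7 -0. ]
lipfront [[ 85.8  10.9 115. ]
 [ 86.  -10.1 115. ]]
ledgefront [[ 96.4  10.5 100. ]
 [ 96.7 -11.4 100. ]]
plate [[103.5  17.1  78. ]
 [103.5 -16.9  78. ]]
0.14 bar [[ 74.8  18.8 140. ]
 [ 75.  -30.6 140. ]]
0.145 bar [[ 75.3  19.4 145. ]
 [ 75.5 -28.9 145. ]]
0.15 bar [[ 75.8  20.  150. ]
 [ 76.  -27.2 150. ]]
0.155 bar [[ 76.4  20.6 155. ]
 [ 76.6 -25.6 155. ]]
0.16 bar [[ 76.9  21.2 160. ]
 [ 77.1 -23.9 160. ]]
0.165 bar [[ 77.4  21.8 165. ]
 [ 77.6 -22.2 165. ]]
0.17 bar [[ 78.   22.4 170. ]
 [ 78.2 -20.5 170. ]]
```

```bash
python3 - <<'E'
from h import *
im=cv2.imread('pics/w1_raw.png');x0,y0,x1,y1=300,110,460,260;sc=4
i=np.clip(cv2.resize(im[y0:y1,x0:x1],None,fx=sc,fy=sc,interpolation=cv2.INTER_CUBIC)*1.4,0,255).astype(np.uint8)
for k in range(x0,x1,20):cv2.putText(i,str(k),(int((k-x0)*sc),10),0,.38,(0,255,0))
for k in range(y0,y1,20):cv2.putText(i,str(k),(0,int((k-y0)*sc)+4),0,.38,(0,255,255))
cv2.imwrite('pics/w1d.png',i)
E
```

```text
(no output)
```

View pics/w1d.png

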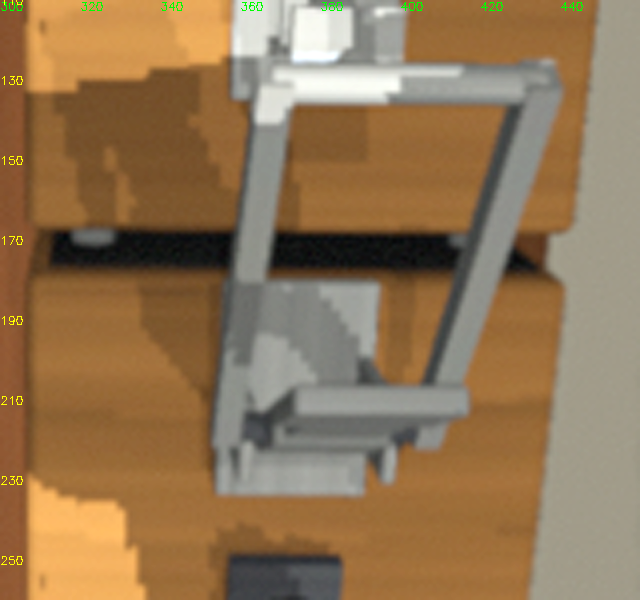

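The handle end is at row ~208–213, columns 374–417, and the cheeks' plate is at rows 180–233.

```bash
python3 - <<'E'
from h import *;import pickle
s=pickle.load(open('w1.pkl','rb'));E=ext('wrist',s)
c=lambda x,y:(x/4+300,y/4+110)
T=mould([.5775,-.1492,-.0318]);Ti=np.linalg.inv(T)
loc=lambda P:np.round((np.c_[P,np.ones(len(P))]@Ti.T)[:,:3]*1e3,1)
for z in (.163,.165,.167,.169,.171):print(z,loc(onz(E,[c(297,388),c(468,388),c(297,412),c(468,412)],z)))
print('bracket plate',loc(onz(E,[c(225,280),c(380,283),c(216,493),c(364,495)],.077)))
print('bumper base',loc(onz(E,[c(230,556),c(342,556)],.077)))
# angle table
for th in (1.1,1.2,1.3,1.4):
  print(th, 66*np.cos(th),105+66*np.sin(th))
E
```

```text
0.163 [[ 29.2  13.3 163. ]
 [ 29.4 -13.7 163. ]
 [ 25.2  13.1 163. ]
 [ 25.4 -14.1 163. ]]
0.165 [[ 29.9  13.7 165. ]
 [ 30.1 -13.1 165. ]
 [ 25.9  13.5 165. ]
 [ 26.1 -13.5 165. ]]
0.167 [[ 30.5  14.  167. ]
 [ 30.7 -12.5 167. ]
 [ 26.6  13.8 167. ]
 [ 26.8 -12.9 167. ]]
0.169 [[ 31.2  14.3 169. ]
 [ 31.4 -11.9 169. ]
 [ 27.3  14.1 169. ]
 [ 27.5 -12.3 169. ]]
0.171 [[ 31.9  14.6 171. ]
 [ 32.1 -11.4 171. ]
 [ 28.   14.4 171. ]
 [ 28.2 -11.7 171. ]]
bracket plate [[ 24.8  16.4  77. ]
 [ 24.4 -17.3  77. ]
 [-25.1  16.5  77. ]
 [-25.4 -17.3  77. ]]
bumper base [[-40.8  12.7  77. ]
 [-40.7 -13.3  77. ]]
1.1 29.937344014088104 163.81968576405473
1.2 23.91561179546046 166.51457967383692
1.3 17.654922689222765 168.59484023753473
1.4 11.217831431415908 170.03968217923835
```

The fits agree: the keeper is at mould x≈80.8, the lever at ≈1.14 rad and the loop at ≈0.57 rad. Next I grip the loop's arms.

Call:
drive_tool([
  [-1, 22, 23, 0, 0.4],
  [-1, 22, 23.5, 0, 0],
  [-1, 0, 0, 30, 0],
  [-1, 0, 0, 30, 0],
  [-1, 0, 0, 25, 0],
  [-1, 0, 0, 13, 0],
  [-1, 0, 0, 0, 0],
  [-1, 0, 0, 0, 0],
], squeeze=20)

```text
time_s: 2.8
tcp_pos: [0.6403, -0.1509, 0.3081]
eef_rot: [1.0, -0.018, 0.001, 0.0]
contact_force: [0.7, -0.1, 0.6]
grip_width: 0.0854
grip_force: 0.0
```

```bash
python3 - <<'E'
from h import *
s=bot.read_state();T=np.linalg.inv(mould([.5775,-.1492,-.0318]));print(s['time_s'],T@np.r_[s['tcp_pos'],1],s['eef_rot'],s['contact_force'])
shot('wrist','w2',(230,120,430,270),4)
E
```

```text
2.8 [6.27846090e-02 3.28964414e-04 3.08091669e-01 1.00000000e+00] [ 9.99835145e-01 -1.81397410e-02  6.82338471e-04  4.08083752e-04] [ 0.70329042 -0.10436357  0.59930877]
```

View pics/w2.png

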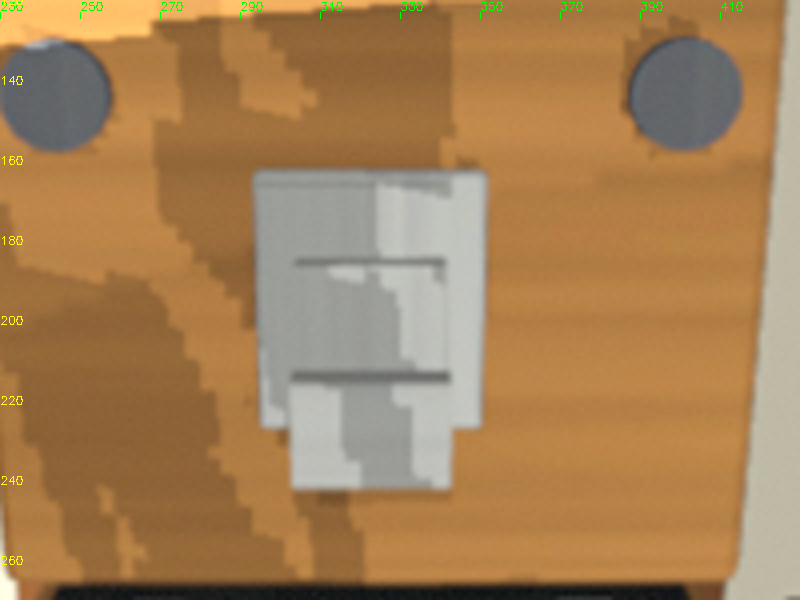

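The hook is now clear: its lip spans rows 215.5–242, columns 303–342, and the ledge's front edge is at row 185.

```bash
python3 - <<'E'
from h import *
s=bot.read_state();E=ext('wrist',s);Ti=np.linalg.inv(mould([.5775,-.1492,-.0318]))
c=lambda x,y:(x/4+230,y/4+120)
loc=lambda P:np.round((np.c_[P,np.ones(len(P))]@Ti.T)[:,:3]*1e3,1)
print(loc(onz(E,[c(291,383),c(450,383),c(291,488),c(452,488)],.115)),loc(onz(E,[c(295,262),c(446,262)],.1)))
im=cv2.imread('pics/w2_raw.png');x0,y0,x1,y1=240,240,440,390
i=np.clip(cv2.resize(im[y0:y1,x0:x1],None,fx=3,fy=3)*1.4,0,255).astype(np.uint8)
for k in range(x0,x1,20):cv2.putText(i,str(k),(int((k-x0)*3),10),0,.38,(0,255,0))
for k in range(y0,y1,20):cv2.putText(i,str(k),(0,int((k-y0)*3)+4),0,.38,(0,255,255))
cv2.imwrite('pics/w2c.png',i)
E
```

```text
[[ 85.1   9.7 115. ]
 [ 85.   -9.8 115. ]
 [ 71.1  10.  115. ]
 [ 71.  -10.3 115. ]] [[ 96.5   9.7 100. ]
 [ 96.4 -10.  100. ]]
```

View pics/w2c.png

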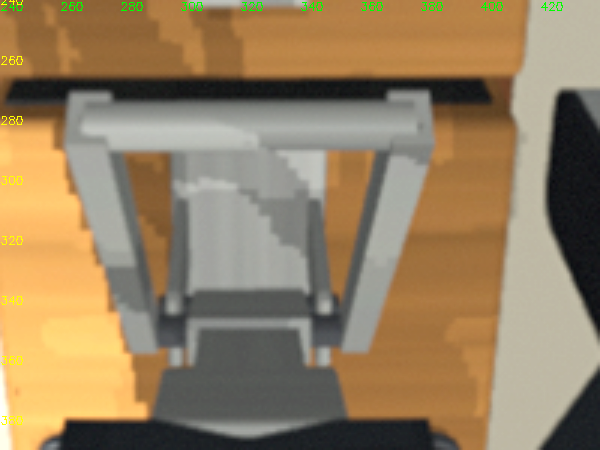

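Call:
drive_tool([
  [0.3, 0, 0, 0, 0],
  [0.3, 0, 0, 0, 0],
  [0.3, 0, 0, 0, 0],
  [1, 0, 0, 0, 0],
  [1, 0, 0, 0, 0],
  [1, 0, 0, 0, 0],
  [1, 0, 0, 0, 0],
  [1, 0, 0, 0, 0],
], squeeze=20)

```text
time_s: 3.65
tcp_pos: [0.6402, -0.151, 0.3074]
eef_rot: [1.0, -0.018, 0.001, 0.0]
contact_force: [1.4, -1.3, 2.7]
grip_width: 0.0436
grip_force: 25.2
```

Call:
drive_tool([
  [1, 2.8, 0, 5, 0],
  [1, 2.5, 0, 5, 0],
  [1, 2.2, 0, 6.4, 0],
  [1, 1.8, 0, 6.5, 0],
  [1, 1, 0, 6.6, 0],
  [1, 0, 0, 0, 0],
  [1, 0, 0, 0, 0],
])

```text
time_s: 4.35
tcp_pos: [0.6505, -0.1513, 0.276]
eef_rot: [1.0, -0.018, -0.0, 0.0]
contact_force: [3.8, -2.9, 0.9]
grip_width: 0.0434
grip_force: 23.7
```

```bash
python3 - <<'E'
from h import *;import pickle
s=bot.read_state();T=np.linalg.inv(mould([.5775,-.1492,-.0318]));print(s['time_s'],T@np.r_[s['tcp_pos'],1],s['eef_rot'],s['contact_force'],s['grip_width'])
pickle.dump(s,open('w3.pkl','wb'))
shot('wrist','w3',(240,140,440,290),4)
E
```

```text
4.35 [7.30541200e-02 2.15874212e-04 2.75982197e-01 1.00000000e+00] [ 9.99839451e-01 -1.79171966e-02 -2.14030633e-04  3.43952505e-05] [ 3.80761012 -2.89955458  0.89146711] 0.04336793557757815
```

View pics/w3.png

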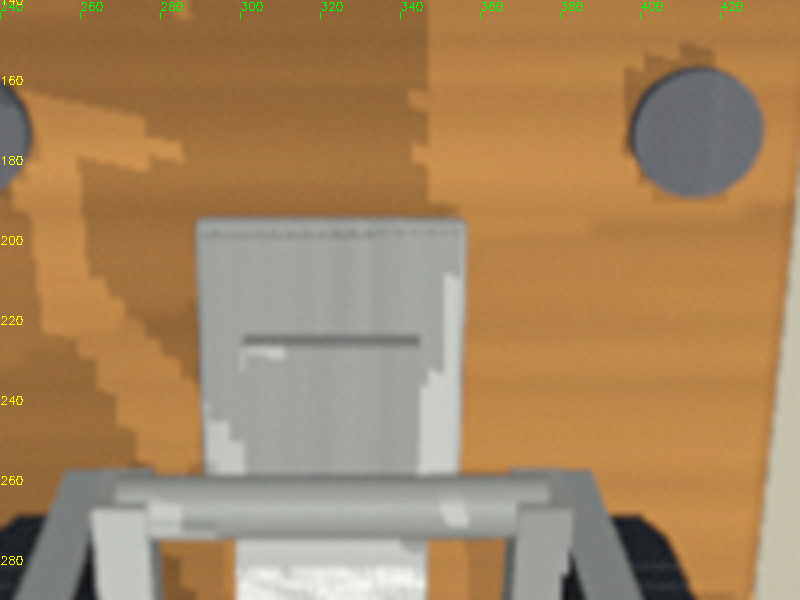

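The bar is at row ~267 and the ledge front at row 225.

```bash
python3 - <<'E'
from h import *;import pickle
s=pickle.load(open('w3.pkl','rb'));E=ext('wrist',s);Ti=np.linalg.inv(mould([.5775,-.1492,-.0318]))
c=lambda x,y:(x/4+240,y/4+140)
loc=lambda P:np.round((np.c_[P,np.ones(len(P))]@Ti.T)[:,:3]*1e3,1)
print(loc(onz(E,[c(242,340),c(420,340)],.1)), loc(onz(E,[c(66,472),c(594,472)],.126)))
for z in(.12,.124,.128,.132):print(loc(onz(E,[c(300,508),c(508,507)],z)))
print(loc(onz(E,[c(236,570),c(428,570)],.115)))
E
```

```text
[[ 96.8   9.7 100. ]
 [ 96.8  -9.9 100. ]] [[ 93.9  24.8 126. ]
 [ 93.7 -24.6 126. ]]
[[ 86.8   3.1 120. ]
 [ 86.8 -17.5 120. ]]
[[ 89.    3.  124. ]
 [ 89.  -16.9 124. ]]
[[ 91.1   2.9 128. ]
 [ 91.1 -16.4 128. ]]
[[ 93.3   2.8 132. ]
 [ 93.3 -15.8 132. ]]
[[ 76.9  10.  115. ]
 [ 76.8 -10.1 115. ]]
```

Call:
drive_tool([
  [1, 1, 0, 2, 0],
  [1, 0.5, 0, 3, 0],
  [1, 0, 0, 3, 0],
  [1, 0, 0, 0, 0],
  [1, 0, 0, 0, 0],
])

```text
time_s: 4.9
tcp_pos: [0.6515, -0.1514, 0.2685]
eef_rot: [1.0, -0.018, -0.001, 0.0]
contact_force: [-1.9, -2.8, 1.5]
grip_width: 0.0436
grip_force: 23.7
```

Call:
drive_tool([
  [1, 0, 0, 2, 0],
  [1, 0, 0, 2, 0],
  [1, 0, 0, 0, 0],
  [1, 0, 0, 0, 0],
])

```text
time_s: 5.3
tcp_pos: [0.6518, -0.1513, 0.2652]
eef_rot: [1.0, -0.018, -0.0, 0.0]
contact_force: [-2.3, -3.6, 3.0]
grip_width: 0.0435
grip_force: 23.9
```

Call:
drive_tool([
  [1, 0, 0, 2, 0],
  [1, 0, 0, 1.5, 0],
  [1, 0, 0, 0, 0],
  [1, 0, 0, 0, 0],
])

```text
time_s: 5.7
tcp_pos: [0.6519, -0.1513, 0.2616]
eef_rot: [1.0, -0.018, 0.0, 0.0]
contact_force: [-1.1, -4.5, 2.2]
grip_width: 0.0434
grip_force: 24.0
```

```bash
python3 - <<'E'
from h import *;import pickle
s=bot.read_state();T=np.linalg.inv(mould([.5775,-.1492,-.0318]));print(s['time_s'],T@np.r_[s['tcp_pos'],1],s['contact_force'],s['ft_torque'])
E
```

```text
5.7 [7.44534598e-02 2.62976421e-04 2.61623364e-01 1.00000000e+00] [-1.11425942 -4.49535622  2.1613165 ] [-1.24938544  0.41759946  0.15076785]
```

Call:
drive_tool([
  [1, 0, 0, 1, 0],
  [1, 0, 0, 0, 0],
  [1, 0, 0, 0, 0],
])

```text
time_s: 6.0
tcp_pos: [0.6519, -0.1513, 0.2607]
eef_rot: [1.0, -0.018, 0.0, 0.0]
contact_force: [-0.6, -4.4, 2.9]
grip_width: 0.0433
grip_force: 24.1
```

Call:
drive_tool([
  [1, 0, 0, 1, 0],
  [1, 0, 0, 0, 0],
  [1, 0, 0, 0, 0],
])

```text
time_s: 6.3
tcp_pos: [0.6519, -0.1513, 0.2596]
eef_rot: [1.0, -0.018, -0.0, 0.0]
contact_force: [-1.1, -4.0, 2.4]
grip_width: 0.0432
grip_force: 24.1
```

Call:
drive_tool([
  [1, 0, 0, 0.7, 0],
  [1, 0, 0, 0, 0],
  [1, 0, 0, 0, 0],
])

```text
time_s: 6.6
tcp_pos: [0.6518, -0.1513, 0.259]
eef_rot: [1.0, -0.018, -0.0, 0.0]
contact_force: [-0.4, -4.3, 3.2]
grip_width: 0.0436
grip_force: 24.2
```

Call:
drive_tool([
  [1, 0, 0, 0.8, 0],
  [1, 0, 0, 0, 0],
  [1, 0, 0, 0, 0],
])

```text
time_s: 6.9
tcp_pos: [0.6518, -0.1513, 0.2581]
eef_rot: [1.0, -0.018, -0.0, 0.0]
contact_force: [-1.5, -3.8, 2.7]
grip_width: 0.0432
grip_force: 24.2
```

Call:
drive_tool([
  [1, 0, 0, 0.8, 0],
  [1, 0, 0, 0, 0],
  [1, 0, 0, 0, 0],
])

```text
time_s: 7.2
tcp_pos: [0.6518, -0.1513, 0.2573]
eef_rot: [1.0, -0.018, -0.0, 0.0]
contact_force: [-1.2, -4.2, 3.3]
grip_width: 0.0431
grip_force: 24.2
```

```bash
python3 - <<'E'
from h import *;import pickle
s=bot.read_state();T=np.linalg.inv(mould([.5775,-.1492,-.0318]));print(s['time_s'],T@np.r_[s['tcp_pos'],1],s['contact_force'])
pickle.dump(s,open('w4.pkl','wb'))
shot('wrist','w4',(240,180,440,330),4)
E
```

```text
7.2 [7.43522877e-02 3.05928916e-04 2.57301307e-01 1.00000000e+00] [-1.24923395 -4.1856932   3.25090357]
```

View pics/w4.png

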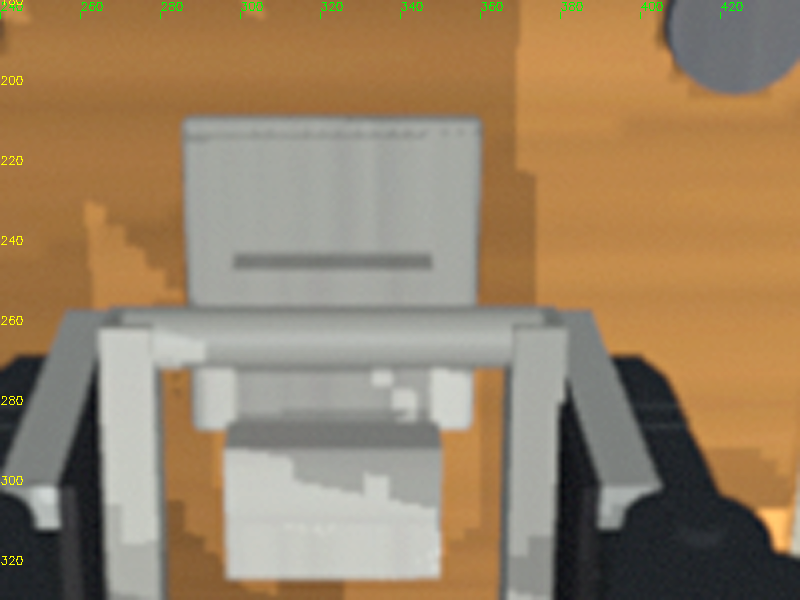

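The bar is at row ~264 (arm tops 265–382), ahead of the lip, whose front edge is at row ~292.

```bash
python3 - <<'E'
from h import *;import pickle
s=pickle.load(open('w4.pkl','rb'));E=ext('wrist',s);Ti=np.linalg.inv(mould([.5775,-.1492,-.0318]))
c=lambda x,y:(x/4+240,y/4+180)
loc=lambda P:np.round((np.c_[P,np.ones(len(P))]@Ti.T)[:,:3]*1e3,1)
print(loc(onz(E,[c(232,268),c(432,268)],.1)))
for z in(.115,.110):print('lip',loc(onz(E,[c(225,447),c(440,447),c(226,578),c(440,578)],z)))
for z in(.1,.103,.106,.109,.112,.115,.118):print(loc(onz(E,[c(300,337)],z)),'arm end top',loc(onz(E,[c(100,328),c(567,328)],z)))
E
```

```text
[[ 96.3   9.8 100. ]
 [ 96.2  -9.8 100. ]]
lip [[ 85.5   9.8 115. ]
 [ 85.4  -9.7 115. ]
 [ 71.3  10.1 115. ]
 [ 71.2 -10.  115. ]]
lip [[ 82.4  10.2 110. ]
 [ 82.3 -10.1 110. ]
 [ 67.5  10.5 110. ]
 [ 67.4 -10.5 110. ]]
[[ 88.7   3.2 100. ]] arm end top [[ 89.7  23.1 100. ]
 [ 89.5 -23.4 100. ]]
[[ 90.3   3.2 103. ]] arm end top [[ 91.3  22.6 103. ]
 [ 91.1 -22.8 103. ]]
[[ 91.9   3.1 106. ]] arm end top [[ 92.9  22.1 106. ]
 [ 92.7 -22.3 106. ]]
[[ 93.4   3.  109. ]] arm end top [[ 94.4  21.5 109. ]
 [ 94.2 -21.7 109. ]]
[[ 95.    2.9 112. ]] arm end top [[ 96.   21.  112. ]
 [ 95.8 -21.1 112. ]]
[[ 96.6   2.9 115. ]] arm end top [[ 97.5  20.4 115. ]
 [ 97.4 -20.6 115. ]]
[[ 98.2   2.8 118. ]] arm end top [[ 99.1  19.9 118. ]
 [ 98.9 -20.  118. ]]
```

Call:
drive_tool([
  [1, 0, 0, 1, 0],
  [1, 0, 0, 0, 0],
  [1, 0, 0, 0, 0],
])

```text
time_s: 7.55
tcp_pos: [0.6518, -0.1513, 0.2563]
eef_rot: [1.0, -0.018, -0.0, 0.0]
contact_force: [-0.8, -4.0, 3.2]
grip_width: 0.0432
grip_force: 24.3
```

Call:
drive_tool([
  [1, 0, 0, 1, 0],
  [1, 0, 0, 0, 0],
  [1, 0, 0, 0, 0],
])

```text
time_s: 7.85
tcp_pos: [0.6519, -0.1513, 0.2556]
eef_rot: [1.0, -0.018, 0.0, 0.0]
contact_force: [-2.2, -3.7, 5.1]
grip_width: 0.0434
grip_force: 24.4
```

Call:
drive_tool([
  [1, -1.5, 0, -0.4, 0],
  [1, -1.5, 0, 0, 0],
  [1, -1.5, 0, 0, 0],
  [1, 0, 0, 0, 0],
  [1, 0, 0, 0, 0],
])

```text
time_s: 8.35
tcp_pos: [0.649, -0.1511, 0.2571]
eef_rot: [1.0, -0.018, 0.004, 0.0]
contact_force: [7.7, -5.4, 1.3]
grip_width: 0.0432
grip_force: 24.2
```

Call:
drive_tool([
  [1, -1.5, 0, 0, 0],
  [1, -1.5, 0, 0, 0],
  [1, 0, 0, 0, 0],
  [1, 0, 0, 0, 0],
])

```text
time_s: 8.75
tcp_pos: [0.6459, -0.151, 0.2571]
eef_rot: [1.0, -0.018, 0.004, 0.0]
contact_force: [8.4, -5.7, 1.5]
grip_width: 0.0434
grip_force: 24.3
```

Call:
drive_tool([
  [1, -1.3, 0, 0, 0],
  [1, -1.2, 0, 0, 0],
  [1, 0, 0, 0, 0],
  [1, 0, 0, 0, 0],
  [1, 0, 0, 0, 0],
])

```text
time_s: 9.25
tcp_pos: [0.6433, -0.1509, 0.257]
eef_rot: [1.0, -0.018, 0.003, 0.0]
contact_force: [8.1, -5.9, 2.6]
grip_width: 0.0434
grip_force: 24.3
```

```bash
python3 - <<'E'
from h import *;import pickle
s=bot.read_state();T=np.linalg.inv(mould([.5775,-.1492,-.0318]));print(s['time_s'],T@np.r_[s['tcp_pos'],1],s['contact_force'],s['ft_torque'])
pickle.dump(s,open('w5.pkl','wb'))
shot('wrist','w5',(230,210,430,400),3)
E
```

```text
9.25 [6.58139142e-02 4.04599951e-04 2.56968286e-01 1.00000000e+00] [ 8.1231825  -5.92354144  2.5840541 ] [-1.75673635 -2.10250495  0.14791802]
```

View pics/w5.png

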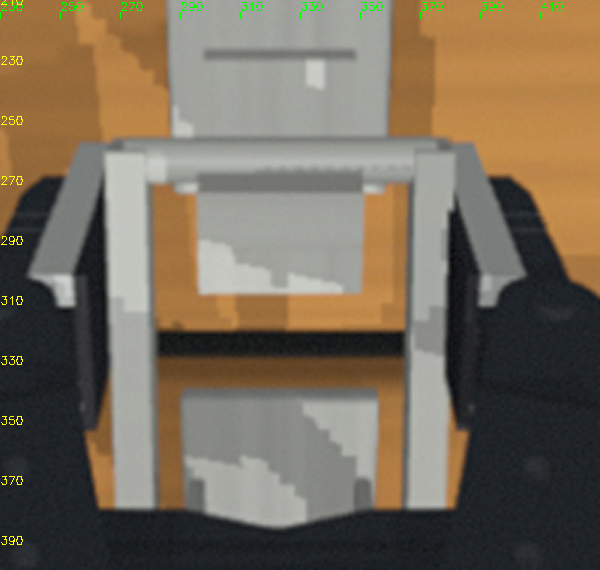

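The bar (row ~262) is now close in front of the lip's front face (rows 267.5–274).

```bash
python3 - <<'E'
from h import *;import pickle
s=pickle.load(open('w5.pkl','rb'));E=ext('wrist',s);Ti=np.linalg.inv(mould([.5775,-.1492,-.0318]))
c=lambda x,y:(x/3+230,y/3+210)
loc=lambda P:np.round((np.c_[P,np.ones(len(P))]@Ti.T)[:,:3]*1e3,1)
print('ledge',loc(onz(E,[c(205,56),c(355,56)],.1)))
print('lip top',loc(onz(E,[c(198,193),c(362,193),c(198,293),c(362,293)],.115)),'lip under?',loc(onz(E,[c(198,171)],.110)))
for z in(.1,.102,.104,.106,.108,.11,.112):print(loc(onz(E,[c(300,156)],z)),'arm top',loc(onz(E,[c(104,151),c(454,151)],z)))
E
```

```text
ledge [[ 96.6   9.5 100. ]
 [ 96.5  -9.7 100. ]]
lip top [[ 85.2   9.7 115. ]
 [ 85.1  -9.7 115. ]
 [ 71.4  10.1 115. ]
 [ 71.3 -10.  115. ]] lip under? [[ 85.4  10.  110. ]]
[[ 82.3  -2.7 100. ]] arm top [[ 83.1  23.2 100. ]
 [ 82.9 -23.1 100. ]]
[[ 83.3  -2.7 102. ]] arm top [[ 84.1  22.9 102. ]
 [ 83.9 -22.7 102. ]]
[[ 84.4  -2.6 104. ]] arm top [[ 85.1  22.5 104. ]
 [ 84.9 -22.4 104. ]]
[[ 85.4  -2.6 106. ]] arm top [[ 86.1  22.2 106. ]
 [ 86.  -22.  106. ]]
[[ 86.4  -2.5 108. ]] arm top [[ 87.2  21.8 108. ]
 [ 87.  -21.6 108. ]]
[[ 87.4  -2.5 110. ]] arm top [[ 88.2  21.4 110. ]
 [ 88.  -21.2 110. ]]
[[ 88.4  -2.4 112. ]] arm top [[ 89.2  21.1 112. ]
 [ 89.  -20.9 112. ]]
```

Call:
drive_tool([
  [1, -0.7, 0, 0, 0],
  [1, 0, 0, 0, 0],
  [0.2, 0, 0, 0, 0],
  [-0.3, 0, 0, 0, 0],
  [-0.7, 0, 0, 0, 0],
  [-1, 0, 0, 0, 0],
  [-1, 0, 0, 0, 0],
  [-1, 0, 0, 0, 0],
])

```text
time_s: 10.1
tcp_pos: [0.6411, -0.1507, 0.2555]
eef_rot: [1.0, -0.018, -0.0, -0.0]
contact_force: [-0.7, 1.1, 0.2]
grip_width: 0.0852
grip_force: 0.0
```

Call:
drive_tool([
  [-1, 0, 0, -10, 0],
  [-1, 0, 0, -30, 0],
  [-1, 0, 0, -40, 0],
  [-1, 0, 0, -40, 0],
  [1, 0, 0, 0, 0],
  [1, 0, 0, 0, 0],
  [1, 0, 0, 0, 0],
  [1, 0, 0, 0, 0],
  [1, 0, 0, 0, 0],
])

```text
time_s: 11.0
tcp_pos: [0.6411, -0.1509, 0.3746]
eef_rot: [1.0, -0.018, -0.001, 0.0]
contact_force: [-0.1, 0.3, -0.1]
grip_width: 0.0127
grip_force: 0.0
```

```bash
python3 - <<'E'
from h import *;import pickle
s=bot.read_state();T=np.linalg.inv(mould([.5775,-.1492,-.0318]));print(s['time_s'],T@np.r_[s['tcp_pos'],1],s['contact_force'],s['eef_rot'])
pickle.dump(s,open('w6.pkl','wb'));E=ext('wrist',s);M=mould([.5775,-.1492,-.0318])
im=bot.camera('wrist');cv2.imwrite('pics/w6_raw.png',im[:,:,::-1])
cv2.imwrite('pics/side6_raw.png',bot.camera('side')[:,:,::-1]);cv2.imwrite('pics/scene6_raw.png',bot.camera('scene')[:,:,::-1])
p=lambda x,y,z:proj(E,(M@[x/1e3,y/1e3,z/1e3,1])[:3])[0]
for nm,x,y,z in(('lipfront',85.2,0,115),('bar',82.5,14,103),('end',-9,0,171)):print(nm,p(x,y,z))
# grey profile along mould x at bar height, y=13.5 (between lip and arm)
g=cv2.cvtColor(im,cv2.COLOR_RGB2HSV)
for x in range(74,98):
    u,v=p(x,13.5,103).round().astype(int);print(x,(u,v),g[v,u].tolist(),end=' ')
E
```

```text
11.0 [6.36459020e-02 3.69316874e-04 3.74639952e-01 1.00000000e+00] [-0.12222546  0.33836732 -0.14355426] [ 9.99840407e-01 -1.78374068e-02 -9.89219606e-04  9.87957454e-05]
lipfront [322.37210492 181.54408719]
bar [302.44463683 181.06382803]
end [323.14089006 355.58758156]
74 (np.int64(303), np.int64(193)) [53, 8, 124] 75 (np.int64(303), np.int64(191)) [40, 7, 113] 76 (np.int64(303), np.int64(190)) [40, 7, 112] 77 (np.int64(303), np.int64(189)) [30, 2, 110] 78 (np.int64(303), np.int64(187)) [50, 7, 113] 79 (np.int64(303), np.int64(186)) [30, 5, 109] 80 (np.int64(303), np.int64(184)) [50, 8, 90] 81 (np.int64(303), np.int64(183)) [40, 8, 98] 82 (np.int64(303), np.int64(182)) [40, 7, 106] 83 (np.int64(303), np.int64(180)) [42, 11, 116] 84 (np.int64(303), np.int64(179)) [42, 12, 110] 85 (np.int64(303), np.int64(178)) [45, 10, 101] 86 (np.int64(303), np.int64(176)) [48, 13, 99] 87 (np.int64(303), np.int64(175)) [48, 12, 106] 88 (np.int64(303), np.int64(173)) [53, 10, 107] 89 (np.int64(303), np.int64(172)) [50, 7, 106] 90 (np.int64(303), np.int64(171)) [45, 10, 106] 91 (np.int64(303), np.int64(169)) [45, 5, 105] 92 (np.int64(303), np.int64(168)) [45, 10, 107] 93 (np.int64(303), np.int64(166)) [45, 5, 106] 94 (np.int64(303), np.int64(165)) [45, 10, 107] 95 (np.int64(303), np.int64(164)) [40, 7, 105] 96 (np.int64(303), np.int64(162)) [50, 7, 106] 97 (np.int64(303), np.int64(161)) [45, 5, 104]
```

```bash
python3 - <<'E'
from h import *;import pickle
s=pickle.load(open('w6.pkl','rb'));E=ext('wrist',s);M=mould([.5775,-.1492,-.0318]);g=cv2.cvtColor(cv2.imread('pics/w6_raw.png'),cv2.COLOR_BGR2HSV)
p=lambda x,y,z:proj(E,(M@[x/1e3,y/1e3,z/1e3,1])[:3])[0]
for y in(19.5,-19.5):
    print([(x,int(g[tuple(p(x,y,106.5).round().astype(int)[::-1])][1])) for x in range(70,96)])
px,pz=63.6,374.6
for th in [1.75,1.9,2.05,2.2,2.35,2.5,2.65,2.8,2.95,3.05,3.14,3.2,3.3,3.4]:
    r=50+ (min(th,3.14)-1.75)*18/1.39
    off=11 if th<=3.14 else -11
    if th>3.14: x=-58; rr=47; z=105+rr*np.tan(th)*-1*-1*0+173+2.5-rr*np.tan(th-np.pi)
    else:
        x=r*np.cos(th)+2.5*np.sin(th)+11; z=105+r*np.sin(th)-2.5*np.cos(th)+173
    print(th,round(r,1),round(x,1),round(z,1),'d',round(x-px,1),round(pz-z,1));px,pz=x,z
E
```

```text
[(70, 8), (71, 8), (72, 6), (73, 8), (74, 10), (75, 8), (76, 10), (77, 10), (78, 10), (79, 10), (80, 10), (81, 6), (82, 6), (83, 10), (84, 11), (85, 8), (86, 54), (87, 126), (88, 153), (89, 157), (90, 164), (91, 160), (92, 158), (93, 153), (94, 164), (95, 157)]
[(70, 8), (71, 8), (72, 6), (73, 6), (74, 6), (75, 8), (76, 8), (77, 6), (78, 6), (79, 8), (80, 8), (81, 6), (82, 4), (83, 8), (84, 11), (85, 10), (86, 78), (87, 138), (88, 161), (89, 158), (90, 162), (91, 160), (92, 160), (93, 157), (94, 161), (95, 158)]
1.75 50.0 4.5 327.6 d -59.1 47.0
1.9 51.9 -3.4 328.0 d -8.0 -0.3
2.05 53.9 -11.6 327.0 d -8.2 1.0
2.2 55.8 -19.8 324.6 d -8.2 2.4
2.35 57.8 -27.8 320.9 d -8.0 3.7
2.5 59.7 -35.3 315.7 d -7.5 5.1
2.65 61.7 -42.2 309.3 d -6.8 6.4
2.8 63.6 -48.1 301.7 d -5.9 7.6
2.95 65.5 -52.9 292.9 d -4.8 8.7
3.05 66.8 -55.3 286.6 d -2.5 6.3
3.14 68.0 -57.0 280.6 d -1.7 6.0
3.2 68.0 -58 277.8 d -1.0 2.9
3.3 68.0 -58 273.0 d 0 4.8
3.4 68.0 -58 268.1 d 0 4.9
```

Call:
drive_tool([
  [1, 0, 0, 24, 0],
  [1, -16, 0, 23, 0],
  [1, -16, 0, 0, 0],
  [1, -16, 0, 0, 0],
  [1, 0, 0, 0, 0],
  [1, 0, 0, 0, 0],
])

```text
time_s: 11.75
tcp_pos: [0.5932, -0.1492, 0.3292]
eef_rot: [1.0, -0.018, 0.0, 0.0]
contact_force: [-0.2, 0.4, 0.1]
grip_width: -0.0001
grip_force: 0.0
```

Call:
drive_tool([
  [1, -5, 0, 0, 0],
  [1, -5, 0, 0, 0],
  [1, -4, 0, 0, 0],
  [1, -4, 0, 0, 0],
  [1, 0, 0, 0, 0],
])

```text
time_s: 12.25
tcp_pos: [0.5748, -0.1485, 0.329]
eef_rot: [1.0, -0.018, -0.0, 0.0]
contact_force: [-0.5, 0.5, -0.4]
grip_width: -0.0001
grip_force: 0.0
```

Call:
drive_tool([
  [1, -4, 0, 0, 0],
  [1, -4, 0, 1, 0],
  [1, 0, 0, 0, 0],
])

```text
time_s: 12.55
tcp_pos: [0.5669, -0.1482, 0.3279]
eef_rot: [1.0, -0.018, 0.0, 0.0]
contact_force: [1.8, 0.7, 0.1]
grip_width: 0.0004
grip_force: 0.9
```

Call:
drive_tool([
  [1, -4, 0, 1, 0],
  [1, -4, 0, 1.5, 0],
  [1, 0, 0, 0, 0],
])

```text
time_s: 12.85
tcp_pos: [0.5588, -0.1479, 0.3253]
eef_rot: [1.0, -0.018, -0.0, 0.0]
contact_force: [2.6, 1.0, -0.9]
grip_width: -0.0001
grip_force: 1.0
```

Call:
drive_tool([
  [1, -4.5, 0, 2, 0],
  [1, -4.5, 0, 2.5, 0],
  [1, -4, 0, 2.5, 0],
  [1, -4, 0, 2.7, 0],
  [1, 0, 0, 0, 0],
])

```text
time_s: 13.35
tcp_pos: [0.542, -0.1474, 0.316]
eef_rot: [1.0, -0.018, 0.0, 0.0]
contact_force: [2.8, 0.8, 0.8]
grip_width: -0.0
grip_force: 1.1
```

Call:
drive_tool([
  [1, -3.5, 0, 3, 0],
  [1, -3.3, 0, 3.3, 0],
  [1, 0, 0, 0, 0],
])

```text
time_s: 13.65
tcp_pos: [0.5352, -0.1471, 0.3093]
eef_rot: [1.0, -0.018, -0.0, 0.0]
contact_force: [3.3, 0.3, 2.0]
grip_width: -0.0002
grip_force: 1.2
```

Call:
drive_tool([
  [1, -3, 0, 3.8, 0],
  [1, -3, 0, 3.8, 0],
  [1, 0, 0, 0, 0],
])

```text
time_s: 13.95
tcp_pos: [0.5288, -0.1469, 0.3009]
eef_rot: [1.0, -0.018, -0.001, 0.0]
contact_force: [1.2, -0.4, 0.2]
grip_width: 0.0
grip_force: 0.6
```

Call:
drive_tool([
  [1, -2.5, 0, 4.3, 0],
  [1, -2.3, 0, 4.3, 0],
  [1, 0, 0, 0, 0],
])

```text
time_s: 14.25
tcp_pos: [0.524, -0.1468, 0.292]
eef_rot: [1.0, -0.018, -0.001, -0.0]
contact_force: [0.7, 0.3, 1.3]
grip_width: -0.0
grip_force: 0.1
```

Call:
drive_tool([
  [1, -1.3, 0, 3, 0],
  [1, -1.2, 0, 3, 0],
  [1, 0, 0, 0, 0],
])

```text
time_s: 14.55
tcp_pos: [0.5218, -0.1466, 0.2864]
eef_rot: [1.0, -0.018, -0.001, -0.0]
contact_force: [-1.1, 0.2, 0.8]
grip_width: 0.0002
grip_force: 0.1
```

Call:
drive_tool([
  [1, -1, 0, 2, 0],
  [1, -1, 0, 2, 0],
  [1, 0, 0, 0, 0],
])

```text
time_s: 14.85
tcp_pos: [0.5199, -0.1466, 0.2826]
eef_rot: [1.0, -0.018, -0.001, 0.0]
contact_force: [0.4, -0.5, -0.0]
grip_width: -0.0002
grip_force: 0.1
```

The force has dropped to about zero, so I'll back off and check the lever and loop numerically.

Call:
drive_tool([
  [1, 0, 0, -20, 0],
  [1, 0, 0, -40, 0],
  [1, 15, 0, -40, 0],
  [1, 40, 0, 0, 0],
  [1, 40, 0, 0, 0],
  [1, 0, 0, 0, 0],
  [1, 0, 0, 0, 0],
])

```text
time_s: 15.55
tcp_pos: [0.6157, -0.1499, 0.3805]
eef_rot: [1.0, -0.018, -0.003, 0.0]
contact_force: [-0.1, 0.0, 0.3]
grip_width: -0.0001
grip_force: 0.0
```

```bash
python3 - <<'E'
from h import *;import pickle
s=bot.read_state();P=[.5775,-.1492,-.0318];M=mould(P);print(s['time_s'],np.linalg.inv(M)@np.r_[s['tcp_pos'],1],s['contact_force'])
pickle.dump(s,open('w7.pkl','wb'));E=ext('wrist',s)
im=bot.camera('wrist');cv2.imwrite('pics/w7_raw.png',im[:,:,::-1]);g=cv2.cvtColor(im,cv2.COLOR_RGB2HSV)
p=lambda x,y,z:proj(E,(M@[x/1e3,y/1e3,z/1e3,1])[:3])[0]
def prof(y,z,xs):
    o=[]
    for x in xs:
        u,v=p(x,y,z).round().astype(int)
        if 0<=u<640 and 0<=v<400:o.append((x,int(g[v,u,1]),int(g[v,u,2])))
    return o
print('arms',*[prof(y,106.5,range(60,100,2)) for y in(19.5,-19.5)],sep='\n')
print('lip y0',prof(0,115,range(60,104,2)))
print('gap y40',prof(40,75,range(20,44,1)))
print('handle y0 z105',prof(0,107,range(-90,20,3)))
print('handle y11',prof(11,107,range(-90,20,3)))
E
```

```text
15.55 [3.82320496e-02 5.48588721e-04 3.80496208e-01 1.00000000e+00] [-0.05450663  0.0019856   0.29957981]
arms
[(60, 10, 124), (62, 10, 124), (64, 10, 123), (66, 10, 123), (68, 10, 124), (70, 10, 125), (72, 9, 112), (74, 46, 94), (76, 162, 115), (78, 157, 112), (80, 160, 115), (82, 155, 112), (84, 161, 90), (86, 160, 91), (88, 159, 98), (90, 163, 100), (92, 163, 100), (94, 159, 101), (96, 154, 98), (98, 164, 95)]
[(60, 8, 125), (62, 10, 125), (64, 10, 126), (66, 8, 125), (68, 8, 125), (70, 8, 123), (72, 7, 115), (74, 110, 107), (76, 163, 116), (78, 159, 114), (80, 162, 118), (82, 160, 118), (84, 162, 112), (86, 159, 111), (88, 157, 114), (90, 160, 115), (92, 161, 114), (94, 159, 111), (96, 162, 115), (98, 158, 116)]
lip y0 [(60, 160, 78), (62, 121, 80), (64, 10, 123), (66, 10, 124), (68, 7, 140), (70, 8, 124), (72, 10, 125), (74, 10, 124), (76, 6, 120), (78, 8, 90), (80, 10, 102), (82, 8, 101), (84, 13, 102), (86, 8, 102), (88, 12, 105), (90, 10, 103), (92, 12, 103), (94, 10, 102), (96, 8, 101), (98, 8, 99), (100, 158, 97), (102, 160, 116)]
gap y40 [(20, 153, 175), (21, 154, 172), (2
[... 744 characters left out ...]
 16), (-12, 71, 18), (-9, 48, 16), (-6, 71, 18), (-3, 16, 31), (0, 9, 112), (3, 14, 54), (6, 8, 121), (9, 10, 124), (12, 10, 123), (15, 10, 101), (18, 8, 101)]
handle y11 [(-90, 96, 16), (-87, 36, 21), (-84, 54, 19), (-81, 60, 17), (-78, 74, 24), (-75, 67, 19), (-72, 67, 19), (-69, 73, 21), (-66, 53, 24), (-63, 74, 24), (-60, 36, 21), (-57, 53, 24), (-54, 58, 22), (-51, 53, 24), (-48, 70, 22), (-45, 58, 22), (-42, 7, 69), (-39, 7, 76), (-36, 7, 76), (-33, 10, 76), (-30, 3, 75), (-27, 10, 77), (-24, 10, 77), (-21, 3, 75), (-18, 7, 76), (-15, 10, 76), (-12, 3, 75), (-9, 3, 75), (-6, 7, 75), (-3, 7, 74), (0, 5, 94), (3, 14, 55), (6, 11, 120), (9, 8, 95), (12, 8, 95), (15, 8, 97), (18, 10, 101)]
```

Gap ≈2 mm and the bar is pulled into the hook, so it is still hooked. I'll go back and press on while feeling for the bumper.

Call:
drive_tool([
  [1, -40, 0, 0, 0],
  [1, -40, 0, 0, 0],
  [1, -15, 0, 0, 0],
  [1, 0, 0, 40, 0],
  [1, 0, 0, 40, 0],
  [1, 0, 0, 16, 0],
  [1, 0, 0, 0, 0],
  [1, 0, 0, 0, 0],
])

```text
time_s: 16.4
tcp_pos: [0.5203, -0.1468, 0.2894]
eef_rot: [1.0, -0.018, 0.001, 0.001]
contact_force: [0.6, -0.2, 1.0]
grip_width: -0.0002
grip_force: 0.0
```

Call:
drive_tool([
  [1, 0, 0, 2, 0],
  [1, 0, 0, 1, 0],
  [1, 0, 0, 1, 0],
  [1, 0, 0, 0, 0],
])

```text
time_s: 16.8
tcp_pos: [0.5202, -0.1466, 0.2833]
eef_rot: [1.0, -0.018, 0.0, 0.0]
contact_force: [-1.0, -0.4, -0.3]
grip_width: -0.0001
grip_force: 0.0
```

Call:
drive_tool([
  [1, 0, 0, 1, 0],
  [1, 0, 0, 1, 0],
  [1, 0, 0, 0, 0],
])

```text
time_s: 17.1
tcp_pos: [0.5202, -0.1466, 0.2812]
eef_rot: [1.0, -0.018, 0.0, 0.0]
contact_force: [0.7, 0.7, 0.8]
grip_width: 0.0001
grip_force: 0.3
```

Call:
drive_tool([
  [1, 0, 0, 1, 0],
  [1, 0, 0, 1, 0],
  [1, 0, 0, 0, 0],
])

```text
time_s: 17.4
tcp_pos: [0.5202, -0.1466, 0.2791]
eef_rot: [1.0, -0.018, 0.0, 0.0]
contact_force: [0.2, 0.6, 0.6]
grip_width: -0.0001
grip_force: 0.5
```

Call:
drive_tool([
  [1, 0, 0, 1, 0],
  [1, 0, 0, 1, 0],
  [1, 0, 0, 0, 0],
])

```text
time_s: 17.7
tcp_pos: [0.5202, -0.1466, 0.2769]
eef_rot: [1.0, -0.018, -0.0, 0.0]
contact_force: [-0.7, 0.3, 0.3]
grip_width: -0.0002
grip_force: 0.3
```

Call:
drive_tool([
  [1, 0, 0, 1, 0],
  [1, 0, 0, 0, 0],
])

```text
time_s: 17.9
tcp_pos: [0.5202, -0.1466, 0.276]
eef_rot: [1.0, -0.018, 0.0, 0.0]
contact_force: [0.7, 0.5, 0.9]
grip_width: 0.0002
grip_force: 0.3
```

Call:
drive_tool([
  [1, 0, 0, 1, 0],
  [1, 0, 0, 0, 0],
])

```text
time_s: 18.1
tcp_pos: [0.5202, -0.1466, 0.275]
eef_rot: [1.0, -0.018, 0.0, 0.0]
contact_force: [0.2, -0.9, 0.3]
grip_width: -0.0004
grip_force: 0.3
```

Call:
drive_tool([
  [1, 0, 0, 1, 0],
  [1, 0, 0, 0, 0],
])

```text
time_s: 18.3
tcp_pos: [0.5201, -0.1465, 0.274]
eef_rot: [1.0, -0.018, -0.0, 0.0]
contact_force: [0.2, 0.4, 1.2]
grip_width: -0.0003
grip_force: 0.3
```

Call:
drive_tool([
  [1, 0, 0, 1, 0],
  [1, 0, 0, 0, 0],
])

```text
time_s: 18.5
tcp_pos: [0.5201, -0.1466, 0.2736]
eef_rot: [1.0, -0.018, 0.0, 0.0]
contact_force: [-1.5, 0.2, 3.8]
grip_width: 0.0001
grip_force: 1.9
```

Call:
drive_tool([
  [1, 0, 0, 1, 0],
  [1, 0, 0, 0, 0],
])

```text
time_s: 18.7
tcp_pos: [0.5201, -0.1466, 0.2734]
eef_rot: [1.0, -0.018, 0.0, 0.0]
contact_force: [-2.3, 1.6, 7.8]
grip_width: 0.0002
grip_force: 4.1
```

Call:
drive_tool([
  [1, 0, 0, 1, 0],
  [1, 0, 0, 0, 0],
])

```text
time_s: 18.9
tcp_pos: [0.5201, -0.1466, 0.2732]
eef_rot: [1.0, -0.018, 0.001, 0.0]
contact_force: [-4.7, 3.1, 12.0]
grip_width: -0.0003
grip_force: 6.2
```

The bumper is met firmly at about 3.29 rad. I'll lift off and check.

Call:
drive_tool([
  [1, 0, 0, -2, 0],
  [1, 0, 0, -3, 0],
  [1, 0, 0, -20, 0],
  [1, 0, 0, -40, 0],
  [1, 15, 0, -40, 0],
  [1, 40, 0, 0, 0],
  [1, 40, 0, 0, 0],
  [1, 0, 0, 0, 0],
  [1, 0, 0, 0, 0],
])

```text
time_s: 19.8
tcp_pos: [0.6159, -0.1499, 0.3735]
eef_rot: [1.0, -0.018, -0.002, 0.0]
contact_force: [-0.4, 0.0, 0.2]
grip_width: -0.0002
grip_force: 0.0
```

```bash
python3 - <<'E'
from h import *
s=bot.read_state();M=mould([.5775,-.1492,-.0318]);print(s['time_s'],s['contact_force'])
E=ext('wrist',s);g=cv2.cvtColor(bot.camera('wrist'),cv2.COLOR_RGB2HSV)
p=lambda x,y,z:proj(E,(M@[x/1e3,y/1e3,z/1e3,1])[:3])[0]
def prof(y,z,xs,c):
    return [(x,int(g[tuple(p(x,y,z).round().astype(int)[::-1])][c])) for x in xs]
print('arm',prof(19.5,106,range(66,84),1));print('lip',prof(0,115,range(70,84),2));print('gap',prof(40,75,range(20,36),2))
E
```

```text
19.8 [-0.40720079  0.01089564  0.22411114]
arm [(66, 6), (67, 6), (68, 8), (69, 10), (70, 6), (71, 10), (72, 13), (73, 8), (74, 55), (75, 163), (76, 159), (77, 157), (78, 158), (79, 157), (80, 158), (81, 160), (82, 162), (83, 162)]
lip [(70, 125), (71, 125), (72, 126), (73, 125), (74, 124), (75, 124), (76, 119), (77, 102), (78, 96), (79, 101), (80, 102), (81, 102), (82, 102), (83, 103)]
gap [(20, 180), (21, 178), (22, 172), (23, 149), (24, 113), (25, 94), (26, 88), (27, 62), (28, 77), (29, 96), (30, 106), (31, 106), (32, 116), (33, 117), (34, 117), (35, 117)]
```

The bar is in the hook, the gap is small and the robot is clear of everything, so I'm handing in.

```bash
python3 -c "
from plant import bot
print(bot.hand_in())"
```

```text
the job is handed in; nothing more can be done
None
```

The mould is latched and handed in, though no verdict came back: the bar is in the hook, the gap is about 2–3 mm, the handle is on its bumper at about 3.29 rad (pressed with about 13 N), and the robot is clear.

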